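# Set the two shelf taps with one finger

### The job

Two brass taps stand on the cedar shelf. Get them ready for the hose: with a fingertip, push the lever of the tap with the ribbed hose tail round until that tap is fully open (lever in line with its outlet, pointing along it), and push the lever of the tap with the blanking cap round until it is fully shut (lever square across its outlet). Only push the levers, do not grip them, and leave the loose things on the shelf where they lie.

Things in the scene. Friction and masses are not known exactly. Their poses are not given: they have to be found in the camera images.
- rack: cedar slat shelf 300 mm deep (x), 660 mm wide (y), fixed, its top face 90 mm above the bench, with a chrome-knobbed drawer beneath on the -x side. Low rails at both ends reach 50 mm above the shelf, the one along the +x edge 23 mm. Origin: centre of its underside at bench height
- hose_tap: fixed brass pillar tap bolted to the shelf, with a green lever on top: flange 64 mm across, body 42 mm. Origin: centre of the flange's underside, on the spindle axis, at shelf height. Its outlet points along its own -x, 38 mm above the shelf: a slender ribbed hose tail, 24 mm across the ribs, ending 90 mm from the spindle axis, open for a hose
- cap_tap: fixed brass pillar tap bolted to the shelf, with a green lever on top: flange 64 mm across, body 42 mm. Origin: centre of the flange's underside, on the spindle axis, at shelf height. Its outlet points along its own -x, 38 mm above the shelf: closed by a short wide blanking cap, 42 mm across and 24 mm long, ending 52 mm from the spindle axis
- hose_lever (a joint): angle (rad) of the hose-tail tap's lever about its upright spindle. 0 = open: lever points the way of the outlet, above it. 1.571 = shut: turned 90 degrees counter-clockwise seen from above, square across the outlet. Solid stops at 0 and 1.571. Friction about 0.22 N m (some 3 N at 75 mm from the spindle), no spring: it stays where left
- hose_lever_tip (a point): hose-tail tap: middle of the green lever's outer end, 100 mm from the spindle axis, at lever mid height (80 mm above the shelf). The lever is 16 mm wide, 14 mm tall (73 to 87 mm above the shelf) with a 4 mm rib along the middle of its top 3 mm higher; hub 30 mm across, nut top 97 mm above the shelf. Its flanks are its two upright long sides
- cap_lever (a joint): angle (rad) of the capped tap's lever about its upright spindle. 0 = open: lever points the way of the outlet, above it. 1.571 = shut: turned 90 degrees counter-clockwise seen from above, square across the outlet. Solid stops at 0 and 1.571. Friction about 0.22 N m (some 3 N at 75 mm from the spindle), no spring: it stays where left
- cap_lever_tip (a point): capped tap: middle of the green lever's outer end, 100 mm from the spindle axis, at lever mid height (80 mm above the shelf). The lever is 16 mm wide, 14 mm tall (73 to 87 mm above the shelf) with a 4 mm rib along the middle of its top 3 mm higher; hub 30 mm across, nut top 97 mm above the shelf. Its flanks are its two upright long sides
- tyre_lever: flat steel tyre lever, 195 mm long along its y, 20 mm wide, 8 mm thick; origin under its centre. Loose, to be left where it lies
- cooker_valve: turned aluminium pressure cooker valve, 34 mm across, 40 mm tall, standing; origin under its centre. Loose, to be left where it lies
- bucket_clip: blue plastic U-shaped bucket handle clip, 30 x 23 mm, 25 mm tall; origin under its centre. Loose, to be left where it lies
- gate_hinge: grey gate hinge lying open, 90 mm (x) by 74 mm, 12 mm at the barrel; origin under its centre. Loose, to be left where it lies

How it is judged (in metres and radians):
At the end, for the whole second after the job is handed in: The hose-tail tap's lever is within 0.12 rad (7 degrees) of fully open and the capped tap's lever within 0.12 rad of fully shut, both at rest; the four loose things lie within 20 mm of where they were (value of joint hose_lever below 0.12 rad and value of joint cap_lever above 1.45 rad and velocity of joint hose_lever between -0.05 and 0.05 rad/s and velocity of joint cap_lever between -0.05 and 0.05 rad/s and distance of each of tyre_lever, cooker_valve, bucket_clip, gate_hinge from where it was at the start of the episode below 0.02 m); the robot touches nothing.
It fails at once if the hose-tail tap's lever is gripped: the fingers press on both its flanks at once (contact force between the fingers and hose_lever_c3 above 1.5 N and contact force between the fingers and hose_lever_c4 above 1.5 N).
It fails at once if the capped tap's lever is gripped: the fingers press on both its flanks at once (contact force between the fingers and cap_lever_c3 above 1.5 N and contact force between the fingers and cap_lever_c4 above 1.5 N).
It fails at once if a loose thing is lifted, carried or knocked more than 20 mm from its place (distance of any of tyre_lever, cooker_valve, bucket_clip, gate_hinge from where it was at the start of the episode above 0.02 m).
It also fails if it takes over 48 s, if anything falls off the work surface, if the arm or the gripper's body presses on something with over 40 N, if the wrist force passes 120 N, or if a joint passes its speed limit or range.

### The arm

A 6-joint arm with a two-finger parallel gripper is mounted at the origin on the work surface. World frame = base frame: x ahead of the robot, y to its left, z up, the work surface at z = 0. Lengths are in mm, angles in degrees, forces in N, time in s.
With the tool pointing down it reaches from about 350 to 875 mm from the base axis. Payload 4.2 kg.
Tool frame: the origin (TCP) lies midway between the tips of the shut fingers; the grasp point (between the pads) lies 19 mm behind it; z points along the fingers, y is the direction in which the jaws open and shut (so a half turn about z gives the same grasp; the last joint's range is limited). The gripper opens to 87 mm and grips with 3 to 60 N. Pads are 19 mm wide; open, the fingers measure 117 mm over their backs; the gripper's body (75 mm by 190 mm) begins 51 mm behind the grasp point.
Start: joints at [80.306, 22.042, 0.453, 0, -68.411, -14.817], TCP at [259.26, 568.668, 222.55] pointing down, gripper open.
Joint ranges: [-179.83, 179.83], [-69.29, 118.12], [-61.27, 80.66], [-181.25, 117.63], [-171.15, -9.14], [-177.46, 177.46]. Speed limits (degrees/s): [159.86, 159.86, 180, 180, 180, 180].

### API

Orientations are given as [roll, pitch, yaw] about the fixed x, y, z axes, in that order (R = Rz(yaw) Ry(pitch) Rx(roll)).
In Python, from bench import r gives the robot as it stands.
- The arm moves only by the tool carry_out, never from a script. Its argument "commands" is a list of rows, each an object of numbers: "fingers": the opening, from -1 (shut) to 1 (fully open); "tx", "ty", "tz": the shift along the tool's x, y, z in mm; "rx", "ry", "rz": the turn, a rotation vector about the tool's x, y, z in rad. In form: [{"fingers": .., "tx": .., "ty": .., "tz": .., "rx": .., "ry": .., "rz": ..}, ...]. A call has 1 to 12 rows; each row shifts and turns the commanded pose from where the row before left it, along the tool's axes as they then stand; what a row does not reach is not made up. A row lasts 1/12 s, in which the tool goes at most 41.7 mm and 7.16 degrees, less where a joint would pass 70% of its speed; a pose out of reach is approached as far as the arm can. A call is refused whole if a number of a shift passes 41.7 or a number of a turn 0.125, either way. A call with a gripper value outside its range is refused whole. The fingers move at their own pace and stop on an object; "newtons" is the grip in N (left out, the last holds). Time passes only in rows, so rows that do not move let the fingers close. It gives the time, the measured TCP pose, the force and the opening at its end, in the units of the state.
- r.get_obs(): the state, without advancing time (a new reading comes with each control period).
- r.capture(name): name is "scene" or "top"; returns a dict with "color" (384x512x3 uint8, red, green, blue), "z_map" (384x512 float32, mm along the optical axis (not along the pixel's ray), 0 where there is no reading), "camera_matrix" (3x3 intrinsics, pixels), "extrinsics" (4x4, takes a point from camera to world coordinates). Camera axes: x right, y down, z forward; pixel columns grow to the right and rows downward; lengths in mm; the calibration is good to about 2 mm. A picture is of the moment at which its call begins.
- r.job_done(): hands the job in, once; it reports no verdict.
The state is a dict: "clock": time; "q": joint angles; "qd": joint speeds; "tau": joint torques, N m; "tcp_pos": TCP position; "orientation": TCP orientation; "wrist_force": force on the tool from outside, world axes, zero at the start; "moment": the same for the moment, N m; "width": finger opening in mm.
Only numpy, scipy, OpenCV 4.12 (cv2) and the standard library are available. Lean on these libraries where they do the work, as an engineer would, in place of code of your own. Each camera call takes 0.05 s, during which the arm holds its last target.

## Working session

There is one attempt and no reset: what is moved stays moved. The work goes in short steps, Python scripts to look and compute and a tool call to move; the robot and the scene stay as the last step left them, time stands still between calls to the robot, and variables do not carry over. Pictures are saved under pics/ and viewed, and the job is handed in when it is done.

Besides the shell and the picture viewer there is one more tool, called as name([rows], argument=value, ...), one row to a line, values as JSON. carry_out: Moves the arm, as the interface text tells. Its arguments: {"type":"object","properties":{"commands":{"type":"array","items":{"type":"object","properties":{"fingers":{"type":"number"},"tx":{"type":"number"},"ty":{"type":"number"},"tz":{"type":"number"},"rx":{"type":"number"},"ry":{"type":"number"},"rz":{"type":"number"}}}},"newtons":{"type":"number"}},"required":["commands"]}

```bash
mkdir -p pics; ls; python3 - <<'E'
from bench import r
import cv2,numpy as np
o=r.get_obs();print(o['clock'],o['tcp_pos'],o['orientation'],o['width'])
for n in("scene","top"):
    c=r.capture(n);np.savez(f"pics/{n}0.npz",**c)
    cv2.imwrite(f"pics/{n}0.png",cv2.resize(c["color"][:,:,::-1],(800,600)))
    print(c["camera_matrix"].round(1).tolist(),c["extrinsics"].round(3).tolist())
E
```

```text
pics
0.0 [259.03317649 568.14988016 221.46020985] [ 1.79875638e+02 -5.12201928e-03 -2.45224367e+01] 86.99540891032069
[[418.1, 0.0, 261.6], [0.0, 418.1, 192.8], [0.0, 0.0, 1.0]] [[-0.364, 0.744, -0.561, 1018.185], [0.931, 0.297, -0.211, 192.779], [0.01, -0.599, -0.801, 851.211], [0.0, 0.0, 0.0, 1.0]]
[[356.8, 0.0, 256.7], [0.0, 356.8, 193.7], [0.0, 0.0, 1.0]] [[0.018, -0.998, 0.055, 487.584], [-1.0, -0.018, 0.011, 8.503], [-0.01, -0.056, -0.998, 772.105], [0.0, 0.0, 0.0, 1.0]]
```

View pics/top0.png

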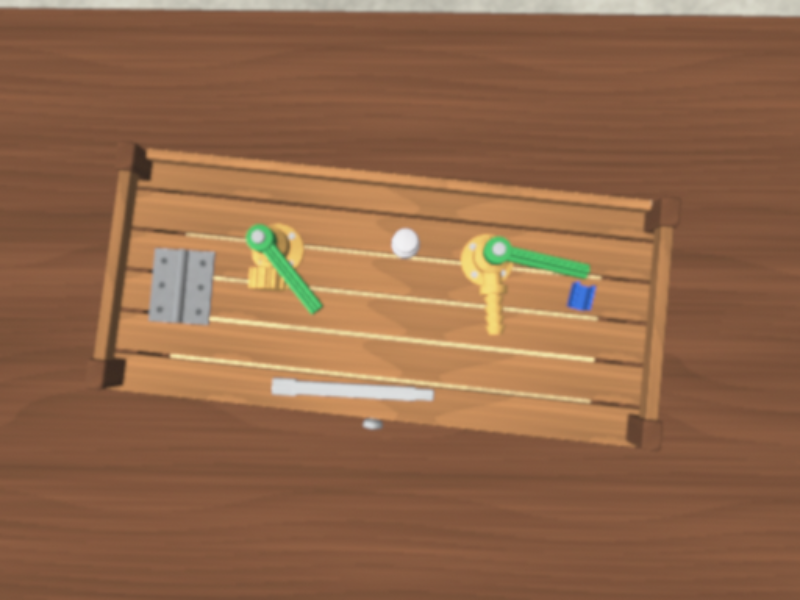

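View pics/scene0.png

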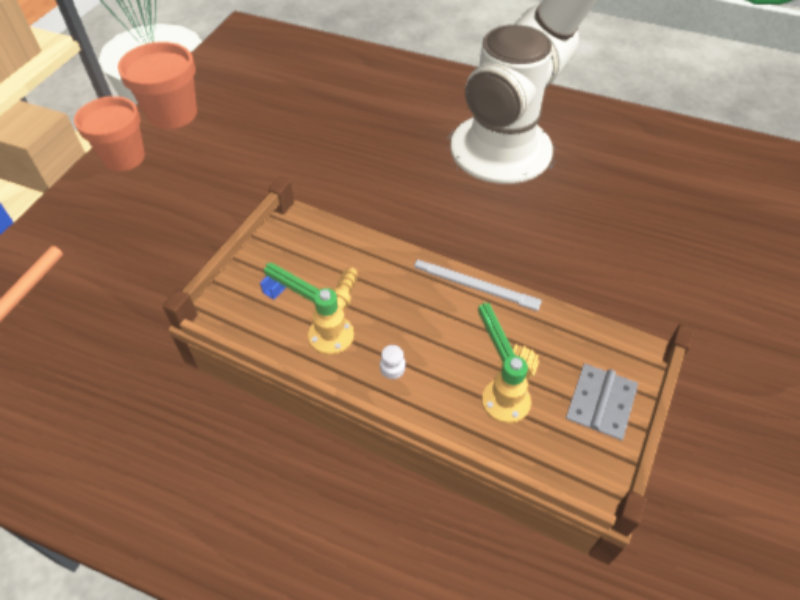

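```bash
cat > h.py <<'E'
import numpy as np,cv2
def cloud(c):
    z=c["z_map"];K=c["camera_matrix"];v,u=np.mgrid[:384,:512]
    P=np.stack([(u-K[0,2])/K[0,0]*z,(v-K[1,2])/K[1,1]*z,z],-1)
    E=c["extrinsics"];return P@E[:3,:3].T+E[:3,3]
def levers(c,verbose=True):
    P=cloud(c);hsv=cv2.cvtColor(c["color"],cv2.COLOR_RGB2HSV)
    m=((hsv[...,0]>45)&(hsv[...,0]<80)&(hsv[...,1]>120)&(c["z_map"]>0)&(P[...,2]>140)).astype(np.uint8)
    n,l,s,_=cv2.connectedComponentsWithStats(m)
    for i in range(1,n):
        if s[i,4]<60: continue
        Q=P[l==i];Q=Q[(Q[:,2]>155)&(Q[:,2]<185)]
        mu=Q[:,:2].mean(0);w,V=np.linalg.eigh(np.cov((Q[:,:2]-mu).T));d=V[:,1]
        t=(Q[:,:2]-mu)@d
        print("lever",s[i].tolist(),"mean",mu.round(1),"dir",d.round(3),"ends",(mu+d*t.min()).round(1),(mu+d*t.max()).round(1),"z",np.percentile(Q[:,2],[5,50,95]).round(1))
E
python3 - <<'E'
from h import *
for n in("top","scene"):
    c=dict(np.load(f"pics/{n}0.npz"));print(n);levers(c)
    P=cloud(c);hsv=cv2.cvtColor(c["color"],cv2.COLOR_RGB2HSV)
    m=(hsv[...,0]>18)&(hsv[...,0]<30)&(hsv[...,1]>110)&(hsv[...,2]>140)
    for nm,sg in(("L",P[...,1]>50),("R",P[...,1]<50)):
        for lo,hi in((92,104),(105,125),(125,141),(141,152)):
            Q=P[m&sg&(P[...,2]>lo)&(P[...,2]<hi)]
            if len(Q): print(nm,lo,len(Q),np.median(Q,0).round(0),Q.min(0).round(0),Q.max(0).round(0))
c=dict(np.load("pics/top0.npz"));im=c["color"][:,:,::-1]
a=cv2.resize(im[130:220,130:220],(400,400),interpolation=2);b=cv2.resize(im[130:220,290:380],(400,400),interpolation=2)
cv2.imwrite("pics/crop0.png",np.hstack([a,b]))
P=cloud(c)
for u,v in((130,130),(420,140),(75,230),(410,275),(250,240)):print(u,v,P[v,u].round(0))
E
```

```text
top
lever [158, 144, 47, 56, 510] mean [555.5 140.9] dir [-0.78  -0.626] ends [598.9 175.7] [512.4 106.4] z [175.5 178.5 182.1]
lever [310, 152, 67, 26, 527] mean [ 568.8 -128. ] dir [0.19  0.982] ends [ 558.2 -182.6] [579.5 -72.6] z [175.4 178.3 182.1]
L 92 170 [588. 148.  97.] [565. 139.  92.] [618. 201. 101.]
L 105 2 [582. 151. 123.] [577. 149. 121.] [587. 152. 124.]
L 125 74 [562. 174. 139.] [538. 148. 130.] [609. 191. 141.]
L 141 259 [551. 170. 148.] [537. 151. 141.] [607. 189. 152.]
R 92 213 [574. -67.  97.] [ 536. -136.   92.] [610. -56. 101.]
R 105 8 [573. -67. 122.] [561. -77. 120.] [583. -66. 124.]
R 125 336 [529. -86. 137.] [ 490. -105.  126.] [601. -66. 141.]
R 141 178 [566. -81. 143.] [ 499. -103.  141.] [599. -67. 148.]
scene
lever [170, 169, 45, 27, 203] mean [ 575.5 -126.9] dir [0.231 0.973] ends [ 562.8 -180.7] [588.1 -74. ] z [176.5 179.8 182.8]
lever [308, 195, 29, 50, 302] mean [565.5 145.8] dir [-0.779 -0.627] ends [603.7 176.6] [516.5 106.4] z [175.1 179.3 182.8]
L 92 297 [603. 174.  98.] [462. 105.  92.] [621. 200. 102.]
L 105 7 [596. 185. 121.] [562. 181. 119.] [606. 189. 125.]
L 125 47 [561. 188. 136.] [541. 171. 127.] [610. 193. 141.]
L 141 191 [560. 178. 146.] [540. 154. 141.] [610. 190. 152.]
R 92 257 [593. -76.  98.] [ 495. -235.   92.] [612. -57. 103.]
R 105 10 [585. -69. 121.] [546. -81. 105.] [592. -67. 125.]
R 125 128 [545. -82. 138.] [493. -93. 125.] [599. -66. 141.]
R 141 137 [586. -80. 144.] [ 509. -103.  141.] [601. -67. 152.]
130 130 [645. 265.  90.]
420 140 [ 626. -278.  130.]
75 230 [451. 351. 113.]
410 275 [ 385. -256.  135.]
250 240 [437.  27.  92.]
```

View pics/crop0.png

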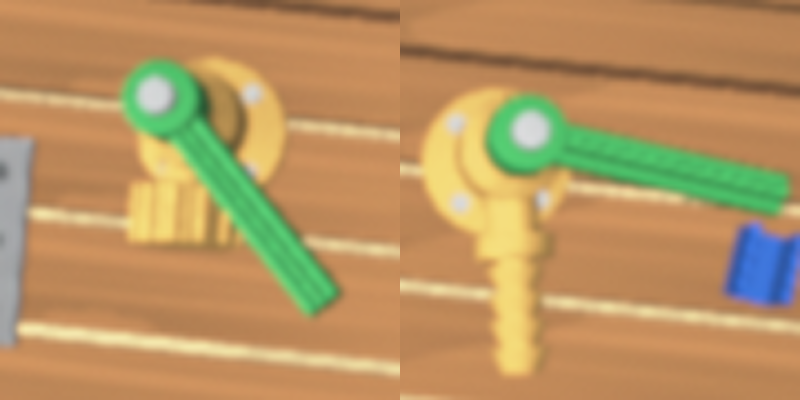

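```bash
python3 - <<'E'
from h import *
for n in("top","scene"):
    c=dict(np.load(f"pics/{n}0.npz"))
    P=cloud(c);hsv=cv2.cvtColor(c["color"],cv2.COLOR_RGB2HSV)
    m=(hsv[...,0]>15)&(hsv[...,0]<32)&(hsv[...,1]>100)&(hsv[...,2]>130)
    Q=P[m&(P[...,1]<50)&(P[...,2]>120)&(P[...,2]<143)&(P[...,0]<550)]
    f=np.polyfit(Q[:,0],Q[:,1],1);print(n,"hose y=",f,"min x",Q[:,0].min(),"y at 577",np.polyval(f,577),np.degrees(np.arctan(f[0])))
    Q=P[m&(P[...,1]>140)&(P[...,2]>128)&(P[...,2]<152)&(P[...,0]<565)]
    print("cap mean",Q.mean(0).round(1),"y range",np.percentile(Q[:,1],[2,98]),"front edge by y:")
    for y in range(150,194,5):
        q=Q[abs(Q[:,1]-y)<3]
        if len(q):print(y,q[:,0].min().round(1),q[:,2].max().round(1))
    Q=P[m&(P[...,2]<102)&(P[...,2]>92)&(P[...,0]>540)]
    for s in(Q[(Q[:,1]>130)&(Q[:,1]<210)],Q[(Q[:,1]<-45)&(Q[:,1]>-125)]):print("flange",s.min(0).round(0),s.max(0).round(0))
E
```

```text
top hose y= [ 7.59225866e-02 -1.28647879e+02] min x 490.2890747275802 y at 577 -84.84054672926952 4.341714340510605
cap mean [547.8 170.  144.9] y range [150.66113333 190.35749038] front edge by y:
150 536.3 142.0
155 536.3 145.8
160 536.4 150.3
165 536.6 150.0
170 536.8 151.8
175 536.9 150.8
180 537.0 150.4
185 537.2 149.4
190 537.3 142.7
flange [553. 137.  92.] [620. 205. 101.]
flange [ 549. -117.   92.] [611. -55. 101.]
scene hose y= [   0.21693376 -200.4211817 ] min x 491.63261555870304 y at 577 -75.25040410425946 12.239738812972922
cap mean [550.1 177.4 144. ] y range [155.10504211 191.86065628] front edge by y:
150 560.5 132.4
155 539.9 149.7
160 539.0 150.7
165 539.5 151.0
170 538.2 152.0
175 538.2 151.0
180 540.3 151.0
185 540.6 150.0
190 540.4 143.3
flange [569. 137.  92.] [622. 200. 102.]
flange [ 544. -118.   92.] [614. -56. 102.]
```

carry_out([
  {"fingers": -1,"tz": -20,"rz": -0.107},
  {"fingers": -1,"tz": -10,"rz": -0.107},
  {"fingers": -1,"rz": -0.107},
  {"fingers": -1,"rz": -0.107},
])

```text
invalid input at $.commands[0]: expected keys fingers, tx, ty, tz, rx, ry, rz
```

carry_out([
  {"fingers": -1,"tx": 0,"ty": 0,"tz": -20,"rx": 0,"ry": 0,"rz": -0.107},
  {"fingers": -1,"tx": 0,"ty": 0,"tz": -10,"rx": 0,"ry": 0,"rz": -0.107},
  {"fingers": -1,"tx": 0,"ty": 0,"tz": 0,"rx": 0,"ry": 0,"rz": -0.107},
  {"fingers": -1,"tx": 0,"ty": 0,"tz": 0,"rx": 0,"ry": 0,"rz": -0.107},
])

```text
clock: 0.43
tcp_pos: [259.2, 568.8, 253.0]
orientation: [-179.9, 0.0, 0.3]
wrist_force: [0.0, 0.0, -0.9]
width: 67.7
```

carry_out([
  {"fingers": -1,"tx": 20.7,"ty": 34.7,"tz": 0,"rx": 0,"ry": 0,"rz": 0},
  {"fingers": -1,"tx": 20.7,"ty": 34.7,"tz": 0,"rx": 0,"ry": 0,"rz": 0},
  {"fingers": -1,"tx": 20.7,"ty": 34.7,"tz": 0,"rx": 0,"ry": 0,"rz": 0},
  {"fingers": -1,"tx": 20.7,"ty": 34.7,"tz": 0,"rx": 0,"ry": 0,"rz": 0},
  {"fingers": -1,"tx": 20.7,"ty": 34.7,"tz": 0,"rx": 0,"ry": 0,"rz": 0},
  {"fingers": -1,"tx": 20.7,"ty": 34.7,"tz": 0,"rx": 0,"ry": 0,"rz": 0},
  {"fingers": -1,"tx": 20.7,"ty": 34.7,"tz": 0,"rx": 0,"ry": 0,"rz": 0},
  {"fingers": -1,"tx": 20.7,"ty": 34.7,"tz": 0,"rx": 0,"ry": 0,"rz": 0},
  {"fingers": -1,"tx": 20.7,"ty": 34.7,"tz": 0,"rx": 0,"ry": 0,"rz": 0},
  {"fingers": -1,"tx": 20.7,"ty": 34.7,"tz": 0,"rx": 0,"ry": 0,"rz": 0},
  {"fingers": -1,"tx": 20.7,"ty": 34.7,"tz": 0,"rx": 0,"ry": 0,"rz": 0},
  {"fingers": -1,"tx": 20.7,"ty": 34.7,"tz": 0,"rx": 0,"ry": 0,"rz": 0},
])

```text
clock: 1.43
tcp_pos: [508.1, 150.4, 252.4]
orientation: [180.0, 0.0, 0.0]
wrist_force: [0.2, 0.9, -0.2]
width: 0.6
```

carry_out([
  {"fingers": -1,"tx": 0,"ty": 0,"tz": 25,"rx": 0,"ry": 0,"rz": 0},
  {"fingers": -1,"tx": 0,"ty": 0,"tz": 25,"rx": 0,"ry": 0,"rz": 0},
  {"fingers": -1,"tx": 0,"ty": 0,"tz": 20,"rx": 0,"ry": 0,"rz": 0},
  {"fingers": -1,"tx": 0,"ty": 0,"tz": 15,"rx": 0,"ry": 0,"rz": 0},
  {"fingers": -1,"tx": 0,"ty": 0,"tz": 12,"rx": 0,"ry": 0,"rz": 0},
  {"fingers": -1,"tx": 0,"ty": 0,"tz": 0,"rx": 0,"ry": 0,"rz": 0},
])

```text
clock: 1.93
tcp_pos: [505.7, 151.2, 152.4]
orientation: [179.8, 0.4, -0.0]
wrist_force: [-0.1, 0.6, -0.7]
width: 0.2
```

```bash
python3 - <<'E'
from h import *
from bench import r
c=r.capture("scene");levers(c)
cv2.imwrite("pics/s1.png",cv2.resize(c["color"][130:290,150:400,::-1],(800,512),interpolation=2))
p=np.array([588.5,170])
out=np.array([-1,.025])
# finger poses at r=75, contact
for a in(39,50,60,70,80,88,90):
    t=np.radians(a);R=np.array([[np.cos(t),-np.sin(t)],[np.sin(t),np.cos(t)]]);d=R@out
    n=np.array([d[1],-d[0]])
    h=8+9.5*abs(n[0])+15*abs(n[1]);print(a,d.round(2),(p+75*d+h*n).round(1))
E
```

```text
lever [170, 169, 45, 28, 206] mean [ 576.1 -124.9] dir [0.231 0.973] ends [ 562.7 -181.4] [588.3 -73.2] z [176.  180.  183.1]
lever [307, 195, 30, 50, 331] mean [564.9 145.3] dir [-0.778 -0.628] ends [603.3 176.3] [517.1 106.7] z [175.1 179.  182.8]
39 [-0.79 -0.61] [513.4 144.6]
50 [-0.66 -0.75] [520.1 130.3]
60 [-0.52 -0.85] [528.9 118.5]
70 [-0.37 -0.93] [540.3 108.3]
80 [-0.2  -0.98] [553.7 100.5]
88 [-0.06 -1.  ] [565.7  96.2]
90 [-0.03 -1.  ] [568.8  95.4]
```

View pics/s1.png

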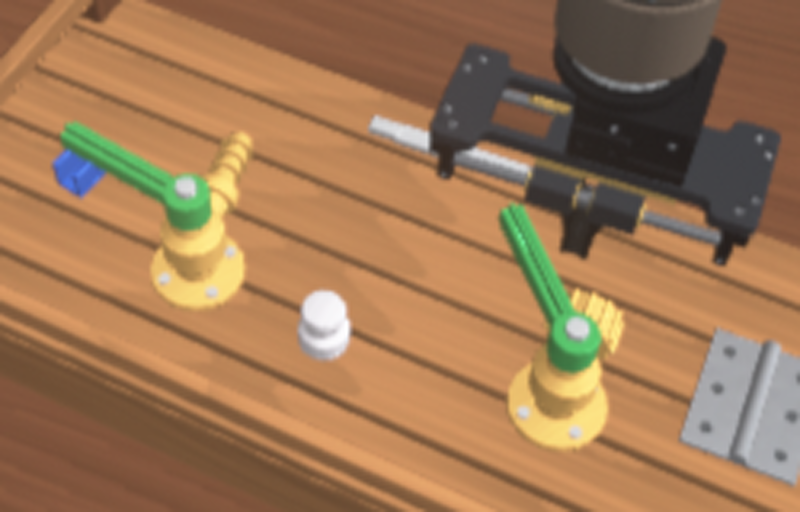

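carry_out([
  {"fingers": -1,"tx": 7,"ty": 7,"tz": 0,"rx": 0,"ry": 0,"rz": 0},
  {"fingers": -1,"tx": 4,"ty": 7,"tz": 0,"rx": 0,"ry": 0,"rz": 0},
  {"fingers": -1,"tx": 3,"ty": 7,"tz": 0,"rx": 0,"ry": 0,"rz": 0},
  {"fingers": -1,"tx": 4,"ty": 6,"tz": 0,"rx": 0,"ry": 0,"rz": 0},
  {"fingers": -1,"tx": 5,"ty": 6,"tz": 0,"rx": 0,"ry": 0,"rz": 0},
  {"fingers": -1,"tx": 6,"ty": 5,"tz": 0,"rx": 0,"ry": 0,"rz": 0},
  {"fingers": -1,"tx": 6,"ty": 5,"tz": 0,"rx": 0,"ry": 0,"rz": 0},
  {"fingers": -1,"tx": 0,"ty": 0,"tz": 0,"rx": 0,"ry": 0,"rz": 0},
])

```text
clock: 2.65
tcp_pos: [543.6, 108.0, 155.5]
orientation: [179.9, 0.0, -0.1]
wrist_force: [0.2, -0.0, 0.6]
width: 0.3
```

```bash
python3 - <<'E'
from h import *
from bench import r
c=r.capture("scene");levers(c)
cv2.imwrite("pics/s2.png",cv2.resize(c["color"][130:290,150:400,::-1],(800,512),interpolation=2))
E
```

```text
lever [170, 170, 45, 27, 204] mean [ 576.3 -124.2] dir [0.226 0.974] ends [ 563.3 -180.6] [588.1 -73.2] z [176.2 180.  183.2]
lever [288, 205, 49, 40, 389] mean [580.8 132.6] dir [0.385 0.923] ends [557.8  77.4] [600.6 180.1] z [173.9 178.9 182.7]
```

View pics/s2.png

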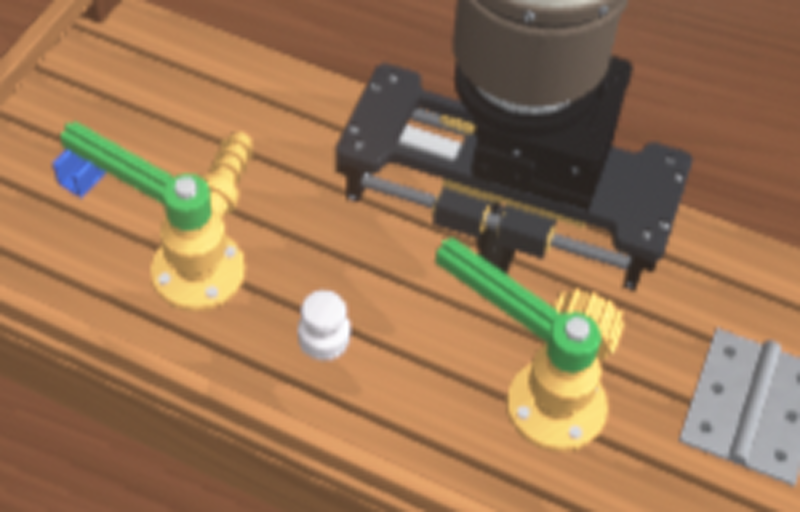

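carry_out([
  {"fingers": -1,"tx": 5,"ty": 3,"tz": 0,"rx": 0,"ry": 0,"rz": 0},
  {"fingers": -1,"tx": 5,"ty": 3,"tz": 0,"rx": 0,"ry": 0,"rz": 0},
  {"fingers": -1,"tx": 4,"ty": 2,"tz": 0,"rx": 0,"ry": 0,"rz": 0},
  {"fingers": -1,"tx": 4,"ty": 1,"tz": 0,"rx": 0,"ry": 0,"rz": 0},
  {"fingers": -1,"tx": 3,"ty": 1,"tz": 0,"rx": 0,"ry": 0,"rz": 0},
  {"fingers": -1,"tx": 2,"ty": 0,"tz": 0,"rx": 0,"ry": 0,"rz": 0},
])

```text
clock: 3.2
tcp_pos: [565.7, 98.8, 155.2]
orientation: [179.9, 0.1, -0.0]
wrist_force: [-3.3, 1.4, 0.9]
width: 0.6
```

carry_out([
  {"fingers": -1,"tx": 1,"ty": 0,"tz": 0,"rx": 0,"ry": 0,"rz": 0},
  {"fingers": -1,"tx": 0,"ty": 0,"tz": 0,"rx": 0,"ry": 0,"rz": 0},
])

```text
clock: 3.37
tcp_pos: [566.7, 98.8, 155.3]
orientation: [179.9, 0.1, 0.0]
wrist_force: [-2.1, -0.9, -0.2]
width: 0.2
```

```bash
python3 - <<'E'
from h import *
from bench import r
c=r.capture("scene");levers(c);print(r.get_obs()["wrist_force"])
E
```

```text
lever [170, 169, 45, 29, 213] mean [ 576.1 -124.2] dir [0.226 0.974] ends [ 563.2 -179.8] [587.9 -73.6] z [176.  180.1 183. ]
lever [280, 216, 57, 29, 437] mean [593. 130.] dir [0.095 0.995] ends [587.4  71.7] [598.  182.4] z [171.6 178.6 182.5]
[-1.62849812 -0.00952166 -1.1279809 ]
```

carry_out([
  {"fingers": -1,"tx": 1.5,"ty": 0,"tz": 0,"rx": 0,"ry": 0,"rz": 0},
  {"fingers": -1,"tx": 1.5,"ty": 0,"tz": 0,"rx": 0,"ry": 0,"rz": 0},
  {"fingers": -1,"tx": 0,"ty": 0,"tz": 0,"rx": 0,"ry": 0,"rz": 0},
])

```text
clock: 3.67
tcp_pos: [567.6, 98.7, 155.2]
orientation: [179.9, 0.3, -0.0]
wrist_force: [-8.0, -0.8, 1.8]
width: 0.4
```

carry_out([
  {"fingers": -1,"tx": 1.5,"ty": 0,"tz": 0,"rx": 0,"ry": 0,"rz": 0},
  {"fingers": -1,"tx": 0,"ty": 0,"tz": 0,"rx": 0,"ry": 0,"rz": 0},
])

```text
clock: 3.83
tcp_pos: [567.7, 98.6, 155.2]
orientation: [179.9, 0.5, -0.0]
wrist_force: [-11.0, 1.1, 5.2]
width: 0.1
```

carry_out([
  {"fingers": -1,"tx": 1.5,"ty": 0,"tz": 0,"rx": 0,"ry": 0,"rz": 0},
  {"fingers": -1,"tx": 0,"ty": 0,"tz": 0,"rx": 0,"ry": 0,"rz": 0},
])

```text
clock: 4.0
tcp_pos: [567.8, 98.6, 155.1]
orientation: [179.9, 0.6, -0.0]
wrist_force: [-14.0, 1.6, 6.5]
width: 0.4
```

carry_out([
  {"fingers": -1,"tx": -15,"ty": 0,"tz": 0,"rx": 0,"ry": 0,"rz": 0},
  {"fingers": -1,"tx": -10,"ty": 0,"tz": -30,"rx": 0,"ry": 0,"rz": 0},
  {"fingers": -1,"tx": 0,"ty": 0,"tz": -40,"rx": 0,"ry": 0,"rz": 0},
  {"fingers": -1,"tx": 0,"ty": 0,"tz": -25,"rx": 0,"ry": 0,"rz": 0},
  {"fingers": -1,"tx": 6,"ty": 38,"tz": 0,"rx": 0,"ry": 0,"rz": 0},
  {"fingers": -1,"tx": 8,"ty": 38,"tz": 0,"rx": 0,"ry": 0,"rz": 0},
  {"fingers": -1,"tx": 8,"ty": 38,"tz": 0,"rx": 0,"ry": 0,"rz": 0},
  {"fingers": -1,"tx": 8,"ty": 38,"tz": 0,"rx": 0,"ry": 0,"rz": 0},
  {"fingers": -1,"tx": 8,"ty": 38,"tz": 0,"rx": 0,"ry": 0,"rz": 0},
  {"fingers": -1,"tx": 8,"ty": 38,"tz": 0,"rx": 0,"ry": 0,"rz": 0},
  {"fingers": -1,"tx": 5,"ty": 36,"tz": 0,"rx": 0,"ry": 0,"rz": 0},
  {"fingers": -1,"tx": 0,"ty": 0,"tz": 0,"rx": 0,"ry": 0,"rz": 0},
])

```text
clock: 5.0
tcp_pos: [600.3, -170.6, 250.7]
orientation: [179.9, -0.2, -0.3]
wrist_force: [0.3, 0.4, 0.5]
width: 0.6
```

```bash
python3 - <<'E'
from h import *
from bench import r
c=r.capture("scene");levers(c)
cv2.imwrite("pics/s3.png",cv2.resize(c["color"][100:340,100:420,::-1],(800,600),interpolation=2))
p=np.array([579,-86])
out=np.array([-1,-.076])
for a in(76,65,50,35,20,10,0):
    t=np.radians(a);R=np.array([[np.cos(t),-np.sin(t)],[np.sin(t),np.cos(t)]]);d=R@out
    n=np.array([-d[1],d[0]])
    h=8+9.5*abs(n[0])+15*abs(n[1]);print(a,d.round(2),(p+75*d+h*n).round(1))
E
```

```text
lever [170, 169, 45, 27, 231] mean [ 575.2 -128.1] dir [0.226 0.974] ends [ 563.  -180.8] [587.8 -74.1] z [175.9 179.3 182.8]
lever [280, 216, 57, 29, 359] mean [593.1 131.5] dir [0.076 0.997] ends [588.6  72.1] [596.9 181.9] z [174.5 178.9 182.4]
76 [-0.17 -0.99] [ 586.1 -163.5]
65 [-0.35 -0.94] [ 573.3 -164.2]
50 [-0.58 -0.81] [ 555.1 -161.4]
35 [-0.78 -0.64] [ 537.2 -153.6]
20 [-0.91 -0.41] [ 521.1 -140.4]
10 [-0.97 -0.25] [ 512.3 -128.9]
0 [-1.   -0.08] [ 505.8 -115.4]
```

View pics/s3.png

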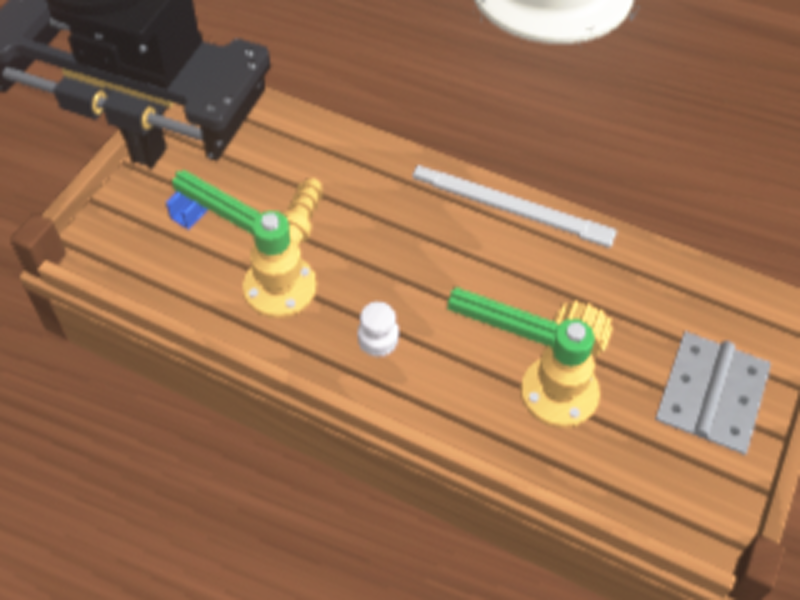

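carry_out([
  {"fingers": -1,"tx": 5,"ty": -6,"tz": 20,"rx": 0,"ry": 0,"rz": 0},
  {"fingers": -1,"tx": 0,"ty": 0,"tz": 25,"rx": 0,"ry": 0,"rz": 0},
  {"fingers": -1,"tx": 0,"ty": 0,"tz": 25,"rx": 0,"ry": 0,"rz": 0},
  {"fingers": -1,"tx": 0,"ty": 0,"tz": 15,"rx": 0,"ry": 0,"rz": 0},
  {"fingers": -1,"tx": 0,"ty": 0,"tz": 10,"rx": 0,"ry": 0,"rz": 0},
  {"fingers": -1,"tx": 0,"ty": 0,"tz": 0,"rx": 0,"ry": 0,"rz": 0},
])

```text
clock: 5.55
tcp_pos: [603.2, -157.8, 153.6]
orientation: [-180.0, 0.2, 0.1]
wrist_force: [-1.1, -0.5, 0.1]
width: 0.3
```

```bash
python3 - <<'E'
from h import *
from bench import r
c=r.capture("scene");levers(c)
cv2.imwrite("pics/s4.png",cv2.resize(c["color"][100:340,100:420,::-1],(800,600),interpolation=2))
E
```

```text
lever [280, 216, 57, 29, 371] mean [593.2 131.4] dir [0.077 0.997] ends [588.7  72.7] [597.1 181.8] z [174.4 178.9 182.7]
```

View pics/s4.png

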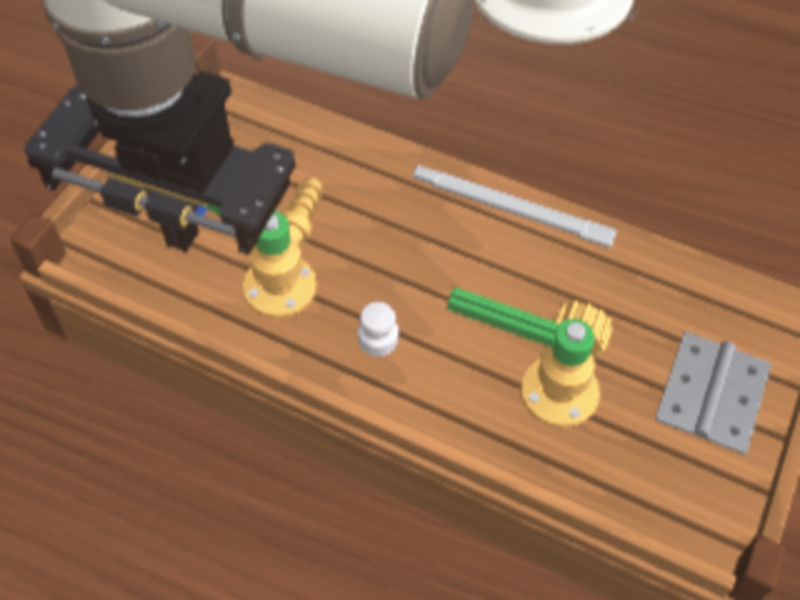

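carry_out([
  {"fingers": -1,"tx": -9,"ty": 3,"tz": 0,"rx": 0,"ry": 0,"rz": 0},
  {"fingers": -1,"tx": -8,"ty": 3,"tz": 0,"rx": 0,"ry": 0,"rz": 0},
  {"fingers": -1,"tx": -7,"ty": 0,"tz": 0,"rx": 0,"ry": 0,"rz": 0},
  {"fingers": -1,"tx": -7,"ty": 0,"tz": 0,"rx": 0,"ry": 0,"rz": 0},
  {"fingers": -1,"tx": -6,"ty": -1,"tz": 0,"rx": 0,"ry": 0,"rz": 0},
  {"fingers": -1,"tx": -6,"ty": -1,"tz": 0,"rx": 0,"ry": 0,"rz": 0},
  {"fingers": -1,"tx": -6,"ty": -1,"tz": 0,"rx": 0,"ry": 0,"rz": 0},
  {"fingers": -1,"tx": -6,"ty": -2,"tz": 0,"rx": 0,"ry": 0,"rz": 0},
  {"fingers": -1,"tx": -6,"ty": -3,"tz": 0,"rx": 0,"ry": 0,"rz": 0},
  {"fingers": -1,"tx": -6,"ty": -3,"tz": 0,"rx": 0,"ry": 0,"rz": 0},
  {"fingers": -1,"tx": 0,"ty": 0,"tz": 0,"rx": 0,"ry": 0,"rz": 0},
])

```text
clock: 6.52
tcp_pos: [534.9, -153.3, 155.5]
orientation: [-180.0, 0.1, 0.0]
wrist_force: [1.8, -0.5, 0.4]
width: 0.4
```

```bash
python3 - <<'E'
from h import *
from bench import r
c=r.capture("scene");levers(c)
cv2.imwrite("pics/s5.png",cv2.resize(c["color"][100:340,100:420,::-1],(800,600),interpolation=2))
E
```

```text
lever [196, 164, 19, 34, 196] mean [ 561.4 -104.3] dir [-0.741 -0.671] ends [591.4 -77.1] [ 525.2 -137.1] z [176.2 179.5 183.1]
lever [280, 216, 57, 29, 363] mean [593.1 131.3] dir [0.076 0.997] ends [588.6  72.6] [597. 182.] z [174.4 179.  182.7]
```

View pics/s5.png

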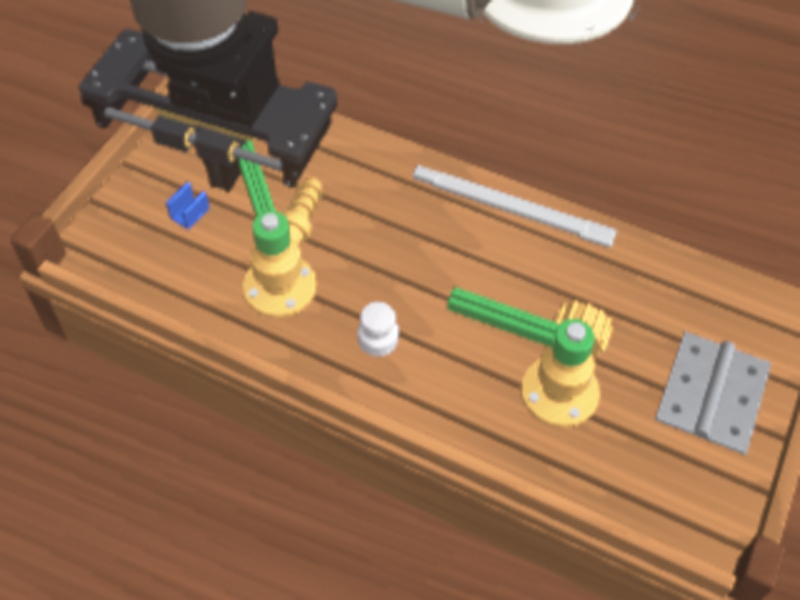

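carry_out([
  {"fingers": -1,"tx": -5,"ty": -4,"tz": 0,"rx": 0,"ry": 0,"rz": 0},
  {"fingers": -1,"tx": -5,"ty": -5,"tz": 0,"rx": 0,"ry": 0,"rz": 0},
  {"fingers": -1,"tx": -4,"ty": -5,"tz": 0,"rx": 0,"ry": 0,"rz": 0},
  {"fingers": -1,"tx": -4,"ty": -5,"tz": 0,"rx": 0,"ry": 0,"rz": 0},
  {"fingers": -1,"tx": -4,"ty": -5,"tz": 0,"rx": 0,"ry": 0,"rz": 0},
  {"fingers": -1,"tx": -3,"ty": -5,"tz": 0,"rx": 0,"ry": 0,"rz": 0},
  {"fingers": -1,"tx": -2,"ty": -4,"tz": 0,"rx": 0,"ry": 0,"rz": 0},
  {"fingers": -1,"tx": 0,"ty": 0,"tz": 0,"rx": 0,"ry": 0,"rz": 0},
])

```text
clock: 7.23
tcp_pos: [508.5, -119.9, 155.4]
orientation: [-180.0, 0.1, 0.1]
wrist_force: [0.0, -0.6, 0.6]
width: 0.4
```

carry_out([
  {"fingers": -1,"tx": 0,"ty": -1.5,"tz": 0,"rx": 0,"ry": 0,"rz": 0},
  {"fingers": -1,"tx": 0,"ty": -1.5,"tz": 0,"rx": 0,"ry": 0,"rz": 0},
  {"fingers": -1,"tx": 0,"ty": 0,"tz": 0,"rx": 0,"ry": 0,"rz": 0},
])

```text
clock: 7.48
tcp_pos: [508.6, -117.8, 155.1]
orientation: [180.0, 0.2, -0.0]
wrist_force: [-0.8, -2.2, 0.9]
width: 0.1
```

carry_out([
  {"fingers": -1,"tx": 0,"ty": -1.5,"tz": 0,"rx": 0,"ry": 0,"rz": 0},
  {"fingers": -1,"tx": 0,"ty": 0,"tz": 0,"rx": 0,"ry": 0,"rz": 0},
])

```text
clock: 7.65
tcp_pos: [508.9, -116.3, 155.1]
orientation: [180.0, 0.1, -0.0]
wrist_force: [-0.8, -1.7, -0.0]
width: 0.4
```

carry_out([
  {"fingers": -1,"tx": 0,"ty": -1.5,"tz": 0,"rx": 0,"ry": 0,"rz": 0},
  {"fingers": -1,"tx": 0,"ty": -1.5,"tz": 0,"rx": 0,"ry": 0,"rz": 0},
  {"fingers": -1,"tx": 0,"ty": 0,"tz": 0,"rx": 0,"ry": 0,"rz": 0},
])

```text
clock: 7.9
tcp_pos: [509.5, -113.1, 155.3]
orientation: [-180.0, 0.0, 0.0]
wrist_force: [-1.5, -2.4, -0.2]
width: 0.7
```

carry_out([
  {"fingers": -1,"tx": 0,"ty": -1.5,"tz": 0,"rx": 0,"ry": 0,"rz": 0},
  {"fingers": -1,"tx": 0,"ty": 0,"tz": 0,"rx": 0,"ry": 0,"rz": 0},
])

```text
clock: 8.07
tcp_pos: [509.7, -111.5, 155.4]
orientation: [-180.0, 0.0, 0.0]
wrist_force: [-1.4, -2.3, -0.6]
width: 0.5
```

carry_out([
  {"fingers": -1,"tx": 0,"ty": -1.5,"tz": 0,"rx": 0,"ry": 0,"rz": 0},
  {"fingers": -1,"tx": 0,"ty": 0,"tz": 0,"rx": 0,"ry": 0,"rz": 0},
])

```text
clock: 8.23
tcp_pos: [509.7, -110.0, 155.5]
orientation: [-180.0, 0.0, 0.0]
wrist_force: [-1.0, -1.3, -0.5]
width: 0.7
```

carry_out([
  {"fingers": -1,"tx": 0,"ty": -1.5,"tz": 0,"rx": 0,"ry": 0,"rz": 0},
  {"fingers": -1,"tx": 0,"ty": -1.5,"tz": 0,"rx": 0,"ry": 0,"rz": 0},
  {"fingers": -1,"tx": 0,"ty": 0,"tz": 0,"rx": 0,"ry": 0,"rz": 0},
])

```text
clock: 8.48
tcp_pos: [509.6, -108.7, 155.6]
orientation: [179.8, 0.0, 0.1]
wrist_force: [-1.3, -9.6, -1.1]
width: 0.4
```

```bash
python3 - <<'E'
from h import *
from bench import r
c=r.capture("scene");levers(c)
cv2.imwrite("pics/s6.png",cv2.resize(c["color"][100:340,100:420,::-1],(800,600),interpolation=2))
E
```

```text
lever [202, 161, 25, 37, 251] mean [546.9 -86.5] dir [-0.995 -0.103] ends [595.2 -81.4] [497.3 -91.6] z [173.4 179.1 182.8]
lever [280, 216, 57, 29, 361] mean [593.1 131.7] dir [0.077 0.997] ends [588.5  72. ] [597. 182.] z [175.2 179.1 182.5]
```

View pics/s6.png

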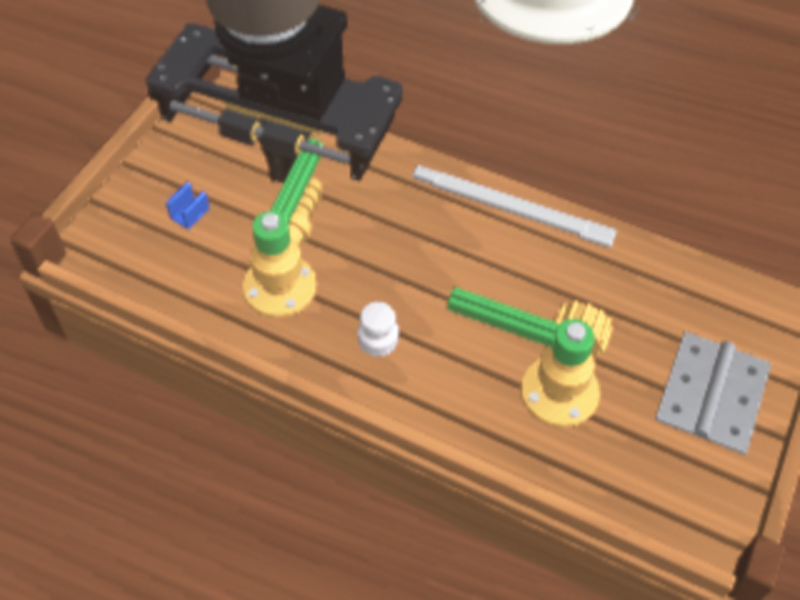

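carry_out([
  {"fingers": -1,"tx": 0,"ty": -1.5,"tz": 0,"rx": 0,"ry": 0,"rz": 0},
  {"fingers": -1,"tx": 0,"ty": 0,"tz": 0,"rx": 0,"ry": 0,"rz": 0},
])

```text
clock: 8.7
tcp_pos: [509.6, -108.5, 155.6]
orientation: [179.7, 0.1, 0.1]
wrist_force: [-0.1, -15.4, -2.4]
width: 0.2
```

carry_out([
  {"fingers": -1,"tx": 0,"ty": 15,"tz": 0,"rx": 0,"ry": 0,"rz": 0},
  {"fingers": -1,"tx": 0,"ty": 12,"tz": -20,"rx": 0,"ry": 0,"rz": 0},
  {"fingers": -1,"tx": 0,"ty": 0,"tz": -40,"rx": 0,"ry": 0,"rz": 0},
  {"fingers": -1,"tx": 0,"ty": 0,"tz": -40,"rx": 0,"ry": 0,"rz": 0},
  {"fingers": -1,"tx": -10,"ty": 38,"tz": 0,"rx": 0,"ry": 0,"rz": 0},
  {"fingers": -1,"tx": -10,"ty": 38,"tz": 0,"rx": 0,"ry": 0,"rz": 0},
  {"fingers": -1,"tx": -10,"ty": 38,"tz": 0,"rx": 0,"ry": 0,"rz": 0},
  {"fingers": -1,"tx": -10,"ty": 38,"tz": 0,"rx": 0,"ry": 0,"rz": 0},
  {"fingers": -1,"tx": -10,"ty": 38,"tz": 0,"rx": 0,"ry": 0,"rz": 0},
  {"fingers": -1,"tx": -10,"ty": 38,"tz": 0,"rx": 0,"ry": 0,"rz": 0},
  {"fingers": -1,"tx": -10,"ty": 38,"tz": 0,"rx": 0,"ry": 0,"rz": 0},
  {"fingers": -1,"tx": 0,"ty": 0,"tz": 0,"rx": 0,"ry": 0,"rz": 0},
])

```text
clock: 9.7
tcp_pos: [439.3, -403.7, 255.2]
orientation: [179.9, -0.1, -0.3]
wrist_force: [1.3, 0.2, 0.0]
width: 0.1
```

```bash
python3 - <<'E'
from h import *
from bench import r
c=r.capture("top");levers(c)
cv2.imwrite("pics/t7.png",cv2.resize(c["color"][:,:,::-1],(800,600),interpolation=2))
E
```

```text
lever [159, 145, 66, 16, 520] mean [585.7 126.2] dir [0.016 1.   ] ends [584.8  71. ] [586.6 180.6] z [175.3 178.3 181.7]
lever [310, 152, 17, 67, 524] mean [535.6 -88.4] dir [-0.997 -0.081] ends [591.5 -83.9] [481.8 -92.8] z [175.5 178.4 181.9]
```

View pics/t7.png

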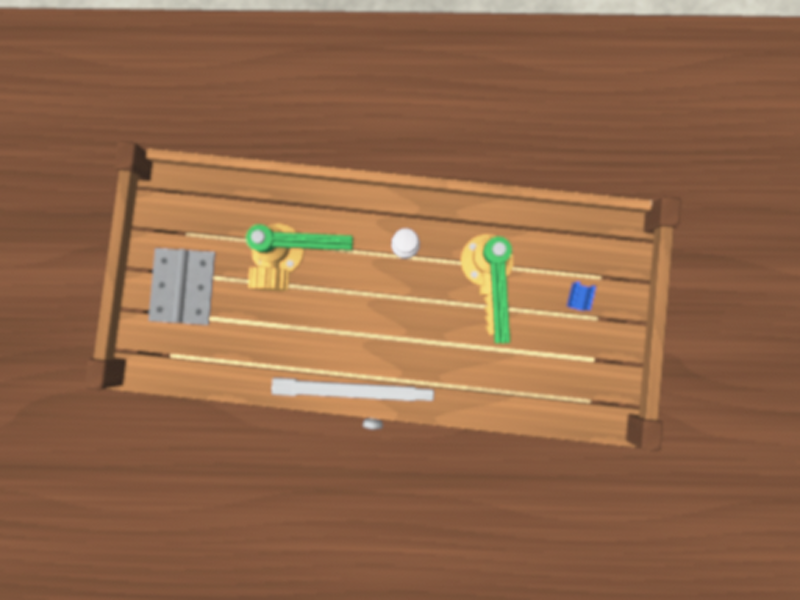

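```bash
python3 - <<'E'
from bench import r
import numpy as np
o=r.get_obs();print(np.abs(o["qd"]).max(),o["wrist_force"]);print(r.job_done())
E
```

```text
3.4254755117321394 [ 0.31802338  0.03567322 -0.03654717]
the job is handed in; nothing more can be done
None
```

I pushed both levers round to their solid stops with the shut fingertips, touching only one flank of each, and handed the job in at about 9.7 s.

| Tap | Target | Push force at the stop | Lever direction (x, y) | Expected direction (x, y) |
|---|---|---|---|---|
| Hose tail | Fully open | about 15 N | (-0.997, -0.081) | (-1, -0.076), along the outlet |
| Blanking cap | Fully shut | about 14 N | (-0.016, -1.0) | (-0.025, -1), square to the outlet |

- **Lever angles:** In the last top picture, each lever was within about 1° of its target. The limit is 7°.
- **Scene camera:** It put the capped lever about 4° off square. It also read the hose lever about 2° differently from the top camera at the start. I trusted the top view and the force at the stops.
- **Hose lever stop:** It came about 6 mm further on than I had worked out. I had probably taken the fingers as too thick, so I kept pushing until the force rose.
- **Loose things:** All four look unmoved by eye in the first and last top pictures. I did not measure their positions.
- **Arm:** It was clear of everything with almost no wrist force. One joint still read about 3 degrees/s at hand-in, as it settled.

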